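Hang the red tube carrier on the specimen conveyor

ROBOT

A 7-joint arm with a two-finger parallel gripper is mounted at the origin on the work surface. World frame = base frame: x ahead of the robot, y to its left, z up, the work surface at z = 0. Lengths are in m, angles in rad, forces in N, time in s.
With the tool pointing down it reaches from about 0.4 to 0.85 m from the base axis. Payload 4.5 kg.
Tool frame: the origin (TCP) lies at the very end of the fingers, on their centre line; the grasp point (between the pads) lies 19 mm behind it; z points along the fingers, y is the direction in which the jaws open and shut (so a half turn about z gives the same grasp; the last joint's range is limited). The gripper opens to 88 mm and grips with 3 to 60 N. Pads are 18 mm wide; open, the fingers measure 123 mm over their backs; the gripper's body (75 mm by 187 mm) begins 45 mm behind the grasp point.
Start: joints at [-1.131, 0.689, -0.195, 1.565, 0.157, 0.902, -0.215], TCP at [0.247, 0.574, 0.239] pointing down, gripper open.
Joint ranges: [-3.01, 3.01], [-0.46, 2.08], [-1.47, 1.51], [0.13, 2.56], [-1, 4.14], [0.04, 2.09], [-2.66, 2.66]. Speed limits (rad/s): [2.57, 2.57, 3.14, 3.14, 3.14, 3.14, 3.14].

INTERFACE

Orientations are given as a unit quaternion [x, y, z, w].
In Python, from plant import telemetry, imaging, r gives the robot as it stands.
- The arm moves only by the shell command python3 -m creep 'ROWS' [FORCE]. ROWS is JSON, a list of rows, each a list of 5 numbers: the closure in counts, from 0 (fully open) to 255 (shut), then the shift along the tool's x, y, z in m, then the turn about the tool's z in degrees. In form: [[fingers, x, y, z, yaw], ...]. A call has 1 to 10 rows; each row is the pose to reach, as a shift and turn from the pose commanded when the call began, along the tool's axes at that moment; what a row does not reach only later rows make up. A row lasts 1/8 s, in which the tool goes at most 62.5 mm and 10.7 degrees, less where a joint would pass 70% of its speed; a pose out of reach is approached as far as the arm can. A call with a gripper value outside its range is refused whole. The fingers move at their own pace and stop on an object; FORCE is the grip in N (left out, the last holds). Time passes only in rows, so rows that repeat a pose let the fingers close. It gives the time, the measured TCP pose, the force and the opening at its end, in the units of the state.
- telemetry.get_state(): the state, without advancing time (a new reading comes with each control period).
- imaging.snapshot(name): name is "scene" or "top" or "wrist"; returns a dict with "image" (384x512x3 uint8, blue, green, red), "camera_matrix" (3x3 intrinsics, pixels), "R" (3x3) and "t" (3): a world point X has camera coordinates R X + t; the wrist camera has in their place "hand_eye" (4x4, takes a point from camera to tool coordinates, whose origin is the TCP and whose axes are the flange's). Camera axes: x right, y down, z forward; pixel columns grow to the right and rows downward; lengths in m; the calibration is good to about 2 mm. A picture is of the moment at which its call begins: read the wrist's pose just before it. There is no depth.
- r.finish_job(): hands the job in, once; it reports no verdict.
Trained networks look in a picture, given as the dict that the camera call returned (one of the last four; its "shot" number tells which), for a name from the list of things; names that differ only in an ending like _2 or _b are one class to them, and where a whole thing is asked for, a point or a joint stands for the part that bears it (a point fixed in the world has none). Each returns a list of dicts, best first, with "score" (0 to 1); they miss things now and then, are a little off and sometimes report something else, mostly with a low value. They report only what shows in the picture. A call takes as long as a camera call. They do not tell look-alikes from the thing itself.
- imaging.boxes_of(picture, target): "rect" ([left, top, right, bottom] in pixels, round what is visible of it).
- imaging.trace(picture, target): "pixels" (384x512 bool, what is visible of it) and "rect" ([left, top, right, bottom] in pixels, round what is visible of it).
- imaging.place_of(picture, target): "location" ([row, column] in pixels: a listed point, or the origin of a listed thing).
The state is a dict: "clock": time; "q": joint angles; "qd": joint speeds; "joint_torque": joint torques, N m; "tool_pos": TCP position; "eef_rot": TCP orientation; "contact_force": force on the tool from outside, world axes, zero at the start; "moment": the same for the moment, N m; "opening": opening from 0.0 (shut) to 1.0 (fully open).
Only numpy, scipy, OpenCV 4.12 (cv2) and the standard library are available. Lean on these libraries where they do the work, as an engineer would, in place of code of your own. Each camera call takes 0.05 s, during which the arm holds its last target.

TASK

Hang the red-capped tube carrier on the specimen conveyor at the orange station: lift its hook over the rail's raised front lip, lower it behind, and press it gently down past the yellow spring keeper until it is fully home on the rail; do not drop it in, and let go only once it is home. The rail sits a little higher or lower than measured, so feel for it and never push hard; leave the violet carrier where it stands.

Things in the scene. Friction and masses are not known exactly. Their poses are not given: they have to be found in the camera images.
- red_grip (a point): Centre of the grip of the loose RED carrier (about 320 g), pinched from above: a red upright plate 12 mm thick (x), 50 wide (y), 46 high (z). Axes: x to the hook side, y along the row of tubes, z up. It starts standing on the bench, left or right of the robot's centre line; the violet one is on the other side
- red_tray (a point): Centre of the underside of the red carrier's tray, 141 mm below red_grip and 40.5 mm to -x of it, same axes. White tray with four red-capped tubes, 44 (x) by 100 (y) mm, cap tops 94 mm high. A steel back plate 60 mm wide (face at x = +27 mm) rises to 118 mm, where a flat arm carries grip and hook
- red_hook (a point): Foot of the red carrier's hook, 61 mm straight below red_grip, 80 mm above the tray's underside; same axes. A tongue 40 mm wide (y) hangs 32 mm below the arm and ends in a round bead 9 mm thick (x), its lowest line here. Between bead (face at x = -4.5 mm) and back plate (x = -13.5 mm) is a 9 mm gap for the rail's 6 mm lip
- violet_grip (a point): Centre of the grip of the VIOLET carrier, which is otherwise like the red one; leave it standing
- conveyor: Specimen conveyor fixed on the bench: grey base, two posts, and on their front an aluminium rail 400 mm long. Origin on the bench right below the station; x points from the front lip to the far wall (away from the robot), y along the rail, z up. Base and posts lie at x = +5 to +105 mm, posts up to 160 mm high
- station (a point): Nominal seat, 130 mm above the bench, axes as conveyor: red_hook comes here when home with the bead against the lip (0 to 3 mm further in x is as good). The rail is clamped by hand: its floor is up to 15 mm above or below this point, which no reading shows; x and y are true. Far wall at x = +8.5 mm, 18 mm high. Two orange cheeks, 18 mm high, leave 48 mm (y) for the tongue
- lip (a point): Nominal middle of the front lip's top at the station, 24 mm above and 7.5 mm to -x of the station point; the real one is higher or lower with the rail by the same hidden amount as the floor, always 24 mm above the floor. The lip is 6 mm thick; the same plate reaches 60 mm below the floor and backs a hung carrier
- keeper (a point): Nominal place of the yellow round spring keeper (10 mm thick, axis along y, also moved with the rail), axis 8.5 mm above the floor. It stands out of the far wall and leaves 7 mm to the lip, so the bead must be pushed past it: felt from about 11 mm above the floor, 5 to 12 N, and held once the foot is below 4 mm. More than 40 N in all harms the rail
- pin (a joint): Green presence pin, 6 mm thick, in the channel floor at y = +13.5 mm from the station: how far it is pressed down (m). 0 when free (it stands 8 mm above the floor), 0.008 when the hook is fully home on the floor; weak spring, about 1 N
Not all that is in view belongs to the job. What is shaped like the part that bears red_grip but pink is not meant.

How it is judged:
On the way, in this order (a step that is already met when the one before it is completed fails the run):
1. the red carrier is lifted clear of the bench (height (world z) of red_hook above 0.11 m and contact force between the fingers and red above 0.5 N), for 0.2 s.
2. its hook is behind the lip at the station and pressed home, the pin down, while the gripper still holds or presses the carrier (not dropped) (value of joint pin above 0.0065 m and horizontal distance between red_hook and station below 0.008 m and contact force between the fingers and red above 3 N), for 0.4 s.
At the end, for the whole second after the job is handed in: The red carrier hangs at rest at the station with its hook behind the lip and fully home: pin pressed more than 6.5 mm, hook within 8 mm (seen from above) of the station point, upright and square to the rail within 0.12 rad, released; the violet carrier within 20 mm of its start (value of joint pin above 0.0065 m and horizontal distance between red_hook and station below 0.008 m and angle between red_hook's own z axis and vertical below 0.12 rad and angle between the x axis of red_hook and the x axis of station, either way round below 0.12 rad and linear speed of red below 0.02 m/s and distance of violet_grip from where it was at the start of the episode below 0.02 m); the robot touches nothing.
It fails at once if the carrier and the conveyor press on each other with more than 40 N in all (downward and sideways together) (contact force between red and conveyor above 40 N).
It fails at once if the violet carrier is disturbed (distance of violet_grip from where it was at the start of the episode above 0.02 m).
It also fails if it takes over 54 s, if anything falls off the work surface, if the arm or the gripper's body presses on something with over 40 N, if the wrist force passes 120 N, or if a joint passes its speed limit or range.

## Working session

There is one attempt and no reset: what is moved stays moved. The work goes in short steps, Python scripts to look and compute and a shell command to move; the robot and the scene stay as the last step left them, time stands still between calls to the robot, and variables do not carry over. Pictures are saved under pics/ and viewed, and the job is handed in when it is done.

```bash
ls; mkdir -p pics; cat > h.py <<'E'
import numpy as np,cv2
from plant import telemetry, imaging, r
from scipy.spatial.transform import Rotation as Ro
def ray(p,uv):
    K=np.array(p["camera_matrix"]);R=np.array(p["R"]);t=np.array(p["t"])
    d=R.T@np.linalg.solve(K,[uv[0],uv[1],1.]);return -R.T@t,d/np.linalg.norm(d)
def onz(p,uv,z):
    o,d=ray(p,uv);return o+d*(z-o[2])/d[2]
def tri(rays):
    A=np.zeros((3,3));b=np.zeros(3)
    for o,d in rays:
        M=np.eye(3)-np.outer(d,d);A+=M;b+=M@o
    X=np.linalg.solve(A,b);return X,[np.linalg.norm(np.cross(d,X-o)) for o,d in rays]
def proj(p,X):
    c=np.array(p["R"])@X+np.array(p["t"]);u=np.array(p["camera_matrix"])@c;return u[:2]/u[2]
E
python3 - <<'E'
from h import *
s=telemetry.get_state();print(s)
for n in("scene","top"):
    p=imaging.snapshot(n);cv2.imwrite(f"pics/{n}0.png",p["image"])
    print(n,-np.array(p["R"]).T@np.array(p["t"]))
    for t in("red_grip","red_tray","red_hook","violet_grip","conveyor","station","lip","keeper","pin"):
        print(t,[(np.round(d["location"]),round(d["score"],2), np.round(onz(p,d["location"][::-1],.141),3)) for d in imaging.place_of(p,t)[:4]])
E
```

```text
pics
{'clock': 0.0, 'q': array([-1.13117199,  0.6899817 , -0.19451491,  1.56632094,  0.15734394,
        0.9024991 , -0.21510889]), 'qd': array([-0.00081008, -0.00038903,  0.00018184, -0.00144395, -0.00036312,
       -0.0001144 ,  0.00076219]), 'joint_torque': array([-7.06161809e-04, -5.27544415e+01, -1.26706269e+00, -1.53428507e+01,
       -5.25806984e-02,  6.45440596e-03,  1.51291797e-04]), 'tool_pos': array([0.2465455 , 0.57364283, 0.23791764]), 'eef_rot': array([ 2.01473229e-01,  9.79493602e-01, -9.00754374e-04, -1.01341683e-04]), 'contact_force': array([ 6.84117965e-01, -1.88804358e-01,  4.54839686e-04]), 'moment': array([ 0.01952829, -0.00162528, -0.00325558]), 'opening': 0.9989145913981573}
scene [1.19989335 0.63520917 0.90649677]
red_grip [(array([156., 276.]), 0.9, array([0.336, 0.148, 0.141])), (array([221., 416.]), 0.9, array([0.394, 0.566, 0.141])), (array([236., 175.]), 0.63, array([0.722, 0.094, 0.141])), (array([194., 268.]), 0.57, array([0.487, 0.209, 0.141]))]
red_tray [(array([268., 419.]), 0.86, array([0.527, 0.613, 0.141])), (array([194., 288.]), 0.79, array([0.46
[... 203 characters left out ...]
)), (array([174., 273.]), 0.74, array([0.409, 0.18 , 0.141])), (array([200., 165.]), 0.59, array([ 0.639, -0.007,  0.141]))]
violet_grip [(array([143., 144.]), 0.73, array([ 0.477, -0.225,  0.141]))]
conveyor [(array([235., 177.]), 0.87, array([0.716, 0.096, 0.141])), (array([218., 272.]), 0.47, array([0.555, 0.261, 0.141]))]
station [(array([201., 170.]), 0.76, array([0.634, 0.004, 0.141]))]
lip [(array([192., 170.]), 0.57, array([ 0.608, -0.018,  0.141]))]
keeper [(array([197., 170.]), 0.86, array([ 0.622, -0.004,  0.141]))]Traceback (most recent call last):
  File "<stdin>", line 7, in <module>
ValueError: it knows: conveyor, keeper, lip, red_grip, red_hook, red_tray, station, violet_grip
```

```bash
python3 - <<'E'
from h import *
p=imaging.snapshot("top");cv2.imwrite(f"pics/top0.png",p["image"])
print(-np.array(p["R"]).T@np.array(p["t"]))
for t,z in dict(red_grip=.141,red_tray=0,red_hook=.08,violet_grip=.141,conveyor=0,station=.13,lip=.154,keeper=.1385).items():
        print(t,[(np.round(d["location"]),round(d["score"],2), np.round(onz(p,d["location"][::-1],z),3)) for d in imaging.place_of(p,t)[:4]])
E
```

```text
[0.28688972 0.1642554  1.45218292]
red_grip [(array([218., 136.]), 0.89, array([0.402, 0.567, 0.141])), (array([233., 269.]), 0.71, array([0.351, 0.165, 0.141])), (array([191., 256.]), 0.64, array([0.481, 0.204, 0.141]))]
red_tray [(array([208., 255.]), 0.84, array([0.444, 0.21 , 0.   ])), (array([224., 135.]), 0.7, array([0.394, 0.614, 0.   ])), (array([138., 322.]), 0.36, array([ 0.68, -0.02,  0.  ]))]
red_hook [(array([222., 142.]), 0.81, array([0.395, 0.566, 0.08 ])), (array([191., 255.]), 0.6, array([0.488, 0.207, 0.08 ])), (array([239., 272.]), 0.56, array([0.335, 0.157, 0.08 ]))]
violet_grip [(array([191., 395.]), 0.78, array([ 0.472, -0.218,  0.141]))]
conveyor [(array([155., 317.]), 0.76, array([ 0.62 , -0.002,  0.   ]))]
station [(array([145., 320.]), 0.79, array([0.624, 0.001, 0.13 ]))]
lip [(array([144., 320.]), 0.63, array([0.62 , 0.006, 0.154]))]
keeper [(array([142., 321.]), 0.97, array([ 0.63 , -0.001,  0.139]))]
```

View pics/scene0.png

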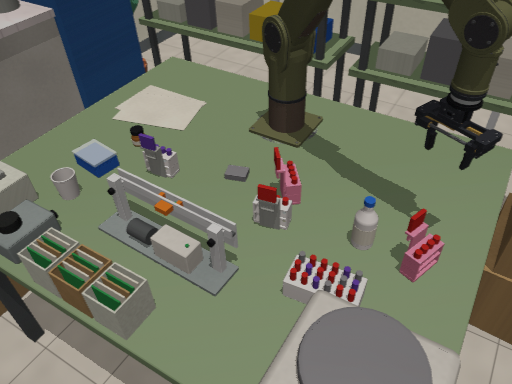

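View pics/top0.png

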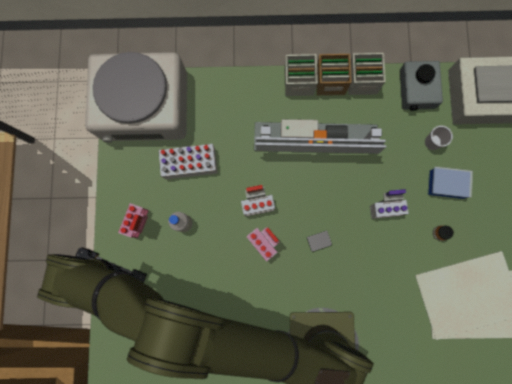

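Candidates for red_grip in the scene view (column, row):
- (277,160): pink tray, decoy.
- (417,221): pink tray, decoy.
- (267,193): white tray with a steel plate, which fits the description.

The same three in the top view are (270,235), (135,220) and (255,190). The white one, (255,190), is my choice. I'll check it with a close crop.

```bash
python3 - <<'E'
from h import *
a=cv2.imread("pics/scene0.png")[130:260,90:320];b=cv2.imread("pics/top0.png")[110:270,230:420]
cv2.imwrite("pics/c1.png",cv2.resize(a,None,fx=3.4,fy=3.4,interpolation=cv2.INTER_CUBIC))
cv2.imwrite("pics/c2.png",cv2.resize(b,None,fx=3.6,fy=3.6,interpolation=cv2.INTER_CUBIC))
ps=imaging.snapshot("scene");pt=imaging.snapshot("top")
# refine points
def pix(p,t,near):
    l=[d["location"][::-1] for d in imaging.place_of(p,t)]
    l=[x for x in l if np.hypot(x[0]-near[0],x[1]-near[1])<12];return l[0] if l else None
for t,ns,nt in (("red_grip",(268,194),(256,191)),("red_tray",(268,219),(255,208)),("red_hook",(266,213),(255,191)),("violet_grip",(144,143),(395,191)),("station",(170,201),(320,145)),("lip",(170,192),(320,144)),("keeper",(170,197),(321,142)),("conveyor",(177,235),(317,155))):
    a,b=pix(ps,t,ns),pix(pt,t,nt);print(t,a,b)
    if a is not None and b is not None:
        X,e=tri([ray(ps,a),ray(pt,b)]);print(X.round(4),np.round(e,4))
E
```

```text
red_grip [263.5, 193.3] [253.1, 190.5]
[0.4856 0.2049 0.1396] [0.0083 0.0083]
red_tray [272.2, 218.1] [256.8, 206.2]
[0.4485 0.2026 0.0134] [0.0027 0.0027]
red_hook [268.5, 211.9] [253.5, 192.7]
[0.485  0.2115 0.0744] [0.002 0.002]
violet_grip [145.5, 141.9] [394.8, 190.3]
[ 0.4748 -0.2183  0.1457] [0.0019 0.0019]
station [171.4, 200.1] [319.5, 143.5]
[0.6263 0.0036 0.1364] [0.0008 0.0008]
lip [168.3, 193.3] [318.8, 147.0]
[6.173e-01 5.000e-04 1.504e-01] [0.0098 0.0098]
keeper [167.4, 199.5] [321.3, 139.1]
[ 6.370e-01 -3.000e-04  1.456e-01] [0.0004 0.0004]
conveyor [177.1, 234.5] None
```

View pics/c1.png

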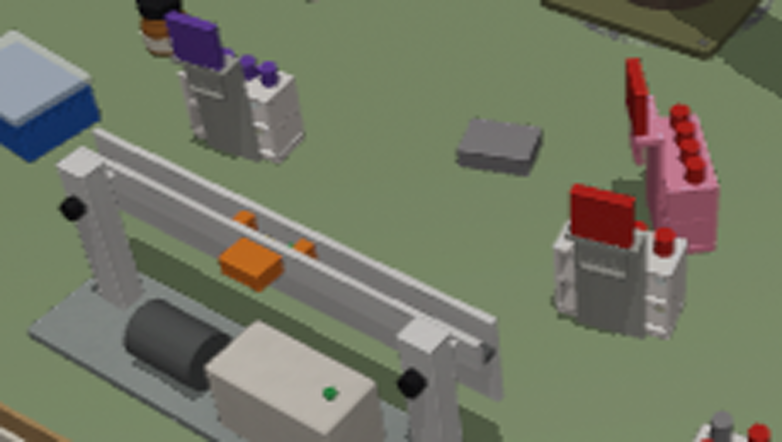

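View pics/c2.png

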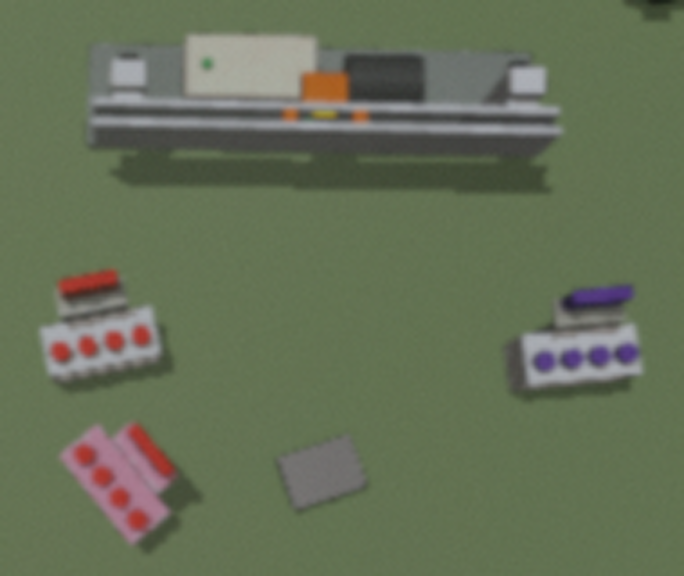

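The crop confirms it: the white tray with the steel plate and red grip (crop 603,215; scene 267,193) is the red carrier. The two pink ones are decoys. The violet carrier is at scene (145,142). Next I measure yaws from the outlines.

```bash
python3 - <<'E'
from h import *
p=imaging.snapshot("top");im=p["image"].astype(int)
b,g,rr=im[...,0],im[...,1],im[...,2]
red=(rr>120)&(g<70)&(b<70)
def line(mask,z,box,name):
    m=np.zeros_like(mask);x0,y0,x1,y1=box;m[y0:y1,x0:x1]=mask[y0:y1,x0:x1]
    v,u=np.nonzero(m);P=np.array([onz(p,(a,c),z)[:2] for a,c in zip(u,v)])
    c=P.mean(0);w,V=np.linalg.eigh(np.cov((P-c).T));d=V[:,1];d=d*np.sign(d[1])
    print(name,len(u),c.round(4),"y-axis yaw deg",np.degrees(np.arctan2(-d[0],d[1])).round(2),np.sqrt(w*12).round(4))
line(red,.155,(243,183,270,196),"redplate")
line(red,.094,(240,198,276,214),"caps")
# lip top bright line per column
G=im.sum(2)
for (z,lo,hi) in ((.154,140,149),):
    pts=[]
    for u in range(262,380):
        col=G[lo:hi,u].astype(float);col-=col.min();w=col**4
        pts.append(onz(p,(u,lo+(w*np.arange(hi-lo)).sum()/w.sum()),z)[:2])
    pts=np.array(pts);k=np.polyfit(pts[:,1],pts[:,0],1);print("lip line x=",k,"yaw",np.degrees(np.arctan(-k[0])),np.std(pts[:,0]-np.polyval(k,pts[:,1])))
org=(rr>180)&(g>60)&(g<140)&(b<80)
line(org,.13,(300,138,340,150),"cheeks")
yel=(rr>150)&(g>130)&(b<80);line(yel,.1385,(300,130,340,150),"yellow")
E
```

```text
redplate 47 [0.4871 0.2082] y-axis yaw deg 10.62 [0.0096 0.0466]
caps 38 [0.4411 0.2008] y-axis yaw deg 10.35 [0.0105 0.0947]
lip line x= [0.01412564 0.62121934] yaw -0.8092855879887259 0.0011073242910838424<stdin>:8: RuntimeWarning: Mean of empty slice.
  ret = ret.dtype.type(ret / rcount)
  avg = a.mean(axis, **keepdims_kw)
  ret = um.true_divide(
<stdin>:8: RuntimeWarning: Degrees of freedom <= 0 for slice
  c *= np.true_divide(1, fact)
  c *= np.true_divide(1, fact)
Traceback (most recent call last):
ValueError: not enough values to unpack (expected 2, got 0)

During handling of the above exception, another exception occurred:

Traceback (most recent call last):
numpy.linalg.LinAlgError: 0-dimensional array given. Array must be at least two-dimensional
```

```bash
python3 -m creep '[[0,-0.04,-0.025,-0.02,5],[0,-0.085,-0.055,-0.04,12],[0,-0.13,-0.085,-0.04,20],[0,-0.175,-0.115,-0.04,28],[0,-0.22,-0.145,-0.04,36],[0,-0.265,-0.175,-0.04,43],[0,-0.305,-0.2,-0.04,49],[0,-0.34,-0.225,-0.04,54],[0,-0.36,-0.238,-0.04,56],[0,-0.366,-0.243,-0.04,56]]' 
python3 - <<'E'
from h import *
s=telemetry.get_state();p=imaging.snapshot("wrist");cv2.imwrite("pics/w1.png",p["image"])
print(s["tool_pos"],s["eef_rot"],s["contact_force"]);print(p["hand_eye"],p["camera_matrix"])
E
```

```text
clock: 3.1
tool_pos: [0.4879, 0.205, 0.2788]
eef_rot: [0.639, 0.769, 0.0, 0.0]
contact_force: [-0.8, -0.1, 0.1]
opening: 1.0
[0.48787944 0.20504697 0.27882341] [6.38670871e-01 7.69479954e-01 4.64638120e-05 3.43221105e-04] [-0.84161935 -0.13579948  0.09050361]
[[-7.96267209e-04 -9.65526500e-01 -2.60303560e-01  6.66874565e-02]
 [ 9.99999407e-01 -9.62137511e-04  5.09799123e-04 -5.66377254e-04]
 [-7.42672382e-04 -2.60303000e-01  9.65526694e-01 -1.45917483e-01]
 [ 0.00000000e+00  0.00000000e+00  0.00000000e+00  1.00000000e+00]] [[265.46563776   0.         253.74547264]
 [  0.         265.46563776 190.29575386]
 [  0.           0.           1.        ]]
```

View pics/w1.png

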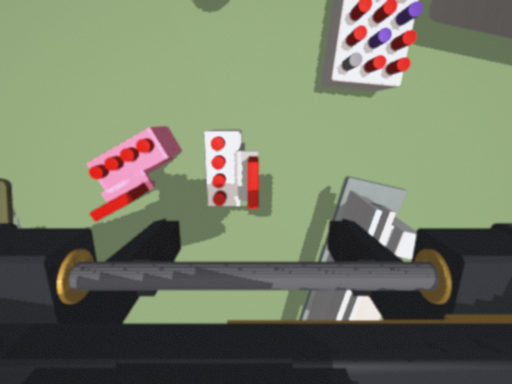

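The wrist view shows the red plate upright at about (253,182), square to the jaws. The pink decoy is at (120,200) and must stay clear.

```bash
cat >> h.py <<'E'
def wpose(p,s):
    he=np.array(p["hand_eye"]);Rt=Ro.from_quat(s["eef_rot"]).as_matrix()
    Rc=Rt@he[:3,:3];o=np.array(s["tool_pos"])+Rt@he[:3,3]
    p=dict(p);p["R"]=Rc.T;p["t"]=-Rc.T@o;return p
E
python3 - <<'E'
from h import *
s=telemetry.get_state();p=wpose(imaging.snapshot("wrist"),s)
im=p["image"].astype(int);b,g,rr=im[...,0],im[...,1],im[...,2]
red=((rr>110)&(g<60)&(b<60)).astype(np.uint8);red[:150]=0;red[215:]=0;red[:,:244]=0;red[:,265:]=0
v,u=np.nonzero(red);print(u.min(),u.max(),v.min(),v.max())
for z in(.164,.141):
  for c in((u.min(),v.min()),(u.max()+1,v.min()),(u.max()+1,v.max()+1),(u.min(),v.max()+1)): print(z,onz(p,c,z).round(4))
Rt=Ro.from_quat(s["eef_rot"]).as_matrix();print(Rt.round(4))
cv2.imwrite("pics/w2.png",cv2.resize(p["image"][130:230,190:290],None,fx=6,fy=6,interpolation=cv2.INTER_CUBIC))
E
```

```text
248 257 157 207
0.164 [0.4762 0.2337 0.164 ]
0.164 [0.4859 0.2355 0.164 ]
0.164 [0.4959 0.1835 0.164 ]
0.164 [0.4857 0.1816 0.164 ]
0.141 [0.4764 0.2304 0.141 ]
0.141 [0.4869 0.2324 0.141 ]
0.141 [0.4977 0.1758 0.141 ]
0.141 [0.4866 0.1738 0.141 ]
[[-1.850e-01  9.827e-01  4.000e-04]
 [ 9.827e-01  1.850e-01 -5.000e-04]
 [-6.000e-04  3.000e-04 -1.000e+00]]
```

View pics/w2.png

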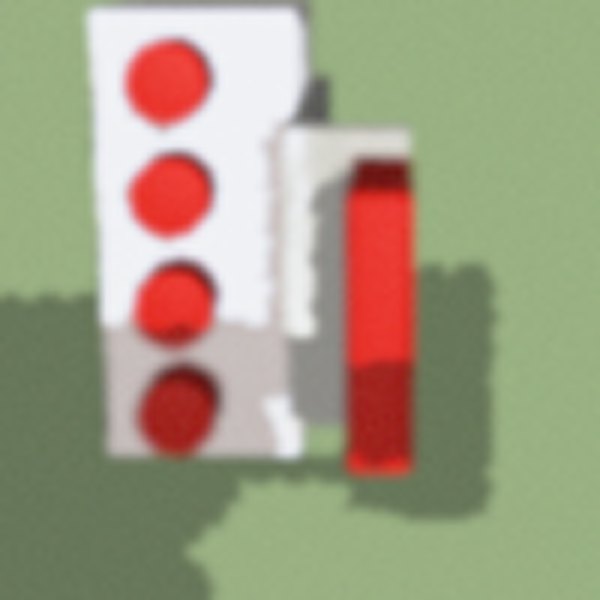

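```bash
python3 -m creep '[[0,-0.05,0.018,0,3],[0,-0.105,0.038,0,6],[0,-0.16,0.06,0.02,9],[0,-0.21,0.08,0.04,11.5],[0,-0.25,0.094,0.06,11.5],[0,-0.257,0.096,0.06,11.5],[0,-0.257,0.096,0.06,11.5]]' 
python3 - <<'E'
from h import *
s=telemetry.get_state();p=imaging.snapshot("wrist");cv2.imwrite("pics/w3.png",p["image"]);p=wpose(p,s)
import pickle;pickle.dump(p,open("w3.pkl","wb"))
for t,z in dict(station=.13,keeper=.1385,lip=.154).items():
    print(t,[(np.round(d["location"],1),round(d["score"],2), np.round(onz(p,d["location"][::-1],z),4)) for d in imaging.place_of(p,t)[:2]])
E
```

```text
clock: 4.08
tool_pos: [0.6293, -0.026, 0.2188]
eef_rot: [0.711, 0.703, 0.001, -0.001]
contact_force: [-0.6, 0.5, 0.6]
opening: 1.003
station [(array([166.2, 250.1]), 0.97, array([ 6.259e-01, -2.000e-04,  1.300e-01]))]
keeper [(array([167.4, 258.2]), 0.91, array([6.330e-01, 1.000e-04, 1.385e-01])), (array([166.2, 242. ]), 0.59, array([0.619 , 0.0013, 0.1385]))]
lip [(array([171.4, 241.8]), 0.93, array([ 6.195e-01, -2.000e-04,  1.540e-01]))]
```

View pics/w3.png

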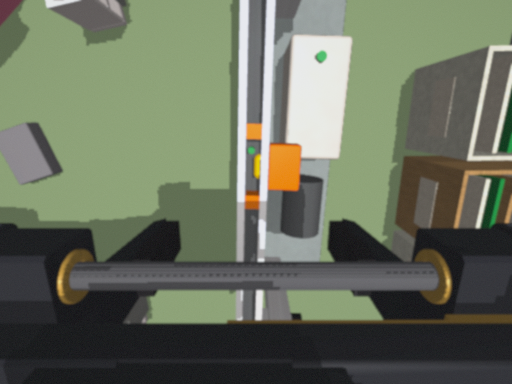

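```bash
python3 - <<'E'
from h import *
import pickle;p=pickle.load(open("w3.pkl","rb"));im=p["image"]
cv2.imwrite("pics/w3c.png",cv2.resize(im[115:220,215:315],None,fx=5.5,fy=5.5,interpolation=cv2.INTER_CUBIC))
G=cv2.cvtColor(im,cv2.COLOR_BGR2GRAY).astype(float)
for v in range(20,215,12): print(v,G[v,232:274].astype(int).tolist())
E
```

```text
20 [105, 103, 101, 102, 100, 103, 125, 176, 221, 232, 233, 233, 233, 233, 234, 225, 183, 128, 110, 109, 111, 110, 111, 110, 111, 112, 113, 113, 108, 90, 73, 70, 82, 143, 211, 231, 234, 232, 233, 233, 234, 227]
32 [109, 103, 102, 102, 101, 104, 137, 195, 226, 233, 234, 233, 234, 233, 231, 216, 165, 124, 109, 111, 114, 113, 111, 111, 113, 114, 115, 115, 109, 91, 74, 75, 106, 169, 219, 232, 233, 233, 233, 233, 231, 215]
44 [107, 102, 103, 101, 100, 107, 138, 194, 227, 233, 234, 234, 234, 234, 229, 202, 151, 120, 111, 113, 113, 114, 112, 112, 113, 113, 114, 116, 111, 92, 74, 81, 126, 192, 226, 233, 234, 234, 233, 234, 227, 197]
56 [106, 102, 101, 102, 101, 108, 153, 213, 232, 233, 234, 234, 234, 233, 227, 190, 140, 116, 111, 114, 113, 113, 111, 112, 115, 113, 115, 109, 95, 79, 75, 95, 157, 217, 232, 234, 234, 234, 234, 232, 223, 193]
68 [102, 102, 102, 103, 103, 111, 156, 215, 231, 234, 234, 234, 235, 234, 227, 183, 132, 113, 112, 114, 114, 112, 114, 113, 113, 114, 114, 105, 91, 74, 80, 126, 191, 226, 233, 234, 234, 234, 235, 230, 210, 178]
80 [101, 105, 103, 104, 103, 117, 162, 218, 233
[... 1788 characters left out ...]
2, 189, 224, 234, 235, 235, 236, 230, 205, 169, 155, 155, 156, 154, 156]
188 [104, 105, 104, 108, 139, 197, 228, 235, 236, 235, 235, 231, 204, 151, 114, 105, 105, 104, 103, 104, 104, 105, 102, 98, 86, 73, 83, 142, 214, 233, 235, 234, 235, 236, 228, 194, 155, 144, 145, 146, 148, 146]
200 [103, 102, 102, 107, 139, 195, 226, 233, 233, 234, 235, 228, 201, 163, 145, 140, 139, 140, 138, 141, 140, 141, 140, 141, 141, 143, 158, 187, 216, 224, 224, 224, 224, 219, 189, 145, 114, 107, 104, 109, 108, 108]
212 [102, 103, 103, 105, 127, 160, 179, 183, 182, 183, 182, 171, 135, 93, 75, 71, 72, 71, 69, 70, 71, 71, 70, 71, 68, 74, 105, 147, 170, 179, 180, 177, 177, 168, 140, 115, 109, 109, 110, 109, 108, 109]
```

View pics/w3c.png

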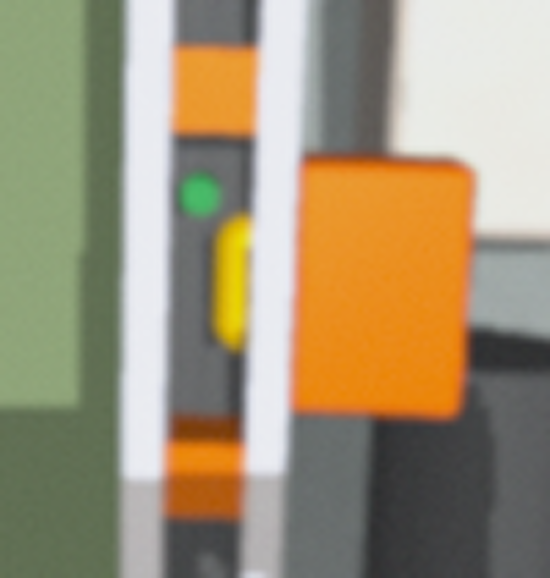

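```bash
python3 - <<'E'
from h import *
import pickle;p=pickle.load(open("w3.pkl","rb"))
G=cv2.cvtColor(p["image"],cv2.COLOR_BGR2GRAY).astype(float)
for z in(.139,.154,.169):
  A=[];B=[];
  for v in range(20,195,3):
    row=G[v];
    def cross(a,b,lv,up):
        for u in range(a,b):
            if (row[u]-lv)*(row[u+1]-lv)<=0 and (row[u+1]>row[u])==up: return u+(lv-row[u])/(row[u+1]-row[u])
    a=cross(233,243,168,True);b=cross(243,252,172 if not(120<v<140 ) else 200,False)
    if a and b: A.append(onz(p,(a,v),z)[:2]);B.append(onz(p,(b,v),z)[:2])
  A=np.array(A);B=np.array(B)
  ka=np.polyfit(A[:,1],A[:,0],1);kb=np.polyfit(B[:,1],B[:,0],1)
  print(z,ka,kb,"w",(kb-ka)[1],"mid",(ka+kb)/2)
# cheeks y along channel: rows for upper cheek edges 124..139.5, lower 195..
for v in(123.5,139.5,195,209): print(v,onz(p,(250,v),.148)[1].round(4))
s=telemetry.get_state();print(s["clock"],s["tool_pos"],Ro.from_quat(s["eef_rot"]).as_matrix().round(4))
E
```

```text
0.139 [0.04165858 0.6145658 ] [0.04059081 0.62165927] w 0.007093477816393912 mid [0.0411247  0.61811254]
0.154 [0.04165858 0.61544314] [0.04059081 0.62206833] w 0.006625194998357675 mid [0.0411247  0.61875574]
0.169 [0.04165858 0.61632048] [0.04059081 0.62247739] w 0.006156912180322438 mid [0.0411247  0.61939894]
123.5 0.0371
139.5 0.0246
195 -0.0218
209 -0.0344
4.275 [ 0.62922237 -0.02551863  0.21944829] [[ 9.9e-03  1.0e+00  8.0e-04]
 [ 1.0e+00 -9.9e-03  1.5e-03]
 [ 1.5e-03  8.0e-04 -1.0e+00]]
```

```bash
python3 - <<'E'
from h import *
import pickle;w=pickle.load(open("w3.pkl","rb"))
G=cv2.cvtColor(w["image"],cv2.COLOR_BGR2GRAY).astype(float)
W=[]
for v in list(range(20,120,3))+list(range(184,195,3)):
    row=G[v]
    for u in range(255,270):
        if row[u]<150<=row[u+1]: W.append(onz(w,(u+(150-row[u])/(row[u+1]-row[u]),v),.148)[:2]);break
W=np.array(W);print("wall",np.polyfit(W[:,1],W[:,0],1))
p=imaging.snapshot("top");im=p["image"];pickle.dump(p,open("top.pkl","wb"))
cv2.imwrite("pics/t2.png",cv2.resize(im[115:165,250:390],None,fx=5.5,fy=5.5,interpolation=cv2.INTER_CUBIC))
G=cv2.cvtColor(im,cv2.COLOR_BGR2GRAY).astype(int)
for u in range(265,380,16): print(u,G[128:160,u].tolist())
E
```

```text
wall [0.04161246 0.63410433]
265 [177, 177, 177, 176, 173, 153, 115, 130, 165, 174, 159, 118, 82, 76, 120, 157, 146, 100, 77, 74, 74, 73, 76, 86, 95, 84, 78, 77, 76, 79, 75, 77]
281 [138, 136, 136, 134, 136, 136, 135, 132, 124, 135, 155, 138, 94, 76, 109, 148, 151, 112, 81, 75, 76, 75, 79, 90, 105, 103, 84, 79, 78, 77, 78, 77]
297 [174, 174, 174, 174, 175, 176, 174, 167, 144, 125, 148, 148, 101, 75, 91, 125, 150, 124, 87, 75, 75, 74, 75, 78, 86, 96, 84, 76, 75, 76, 76, 75]
313 [172, 165, 153, 140, 134, 132, 133, 132, 125, 117, 138, 149, 116, 87, 86, 120, 158, 146, 98, 73, 72, 73, 75, 74, 85, 104, 101, 83, 73, 76, 74, 75]
329 [44, 49, 48, 47, 50, 44, 39, 41, 47, 48, 47, 46, 56, 66, 69, 68, 69, 58, 48, 45, 50, 54, 50, 53, 53, 60, 66, 61, 54, 51, 49, 53]
345 [45, 45, 45, 44, 42, 41, 35, 34, 35, 33, 36, 32, 36, 39, 35, 37, 33, 37, 37, 36, 37, 38, 38, 36, 33, 36, 35, 37, 38, 36, 38, 39]
361 [49, 54, 57, 57, 61, 59, 61, 60, 62, 63, 60, 61, 63, 62, 61, 63, 64, 63, 63, 64, 63, 64, 64, 64, 63, 65, 64, 64, 64, 64, 62, 65]
377 [58, 60, 60, 59, 62, 61, 61, 63, 60, 63, 62, 61, 63, 63, 63, 63, 63, 63, 63, 63, 63, 65, 65, 64, 64, 64, 66, 65, 64, 63, 64, 64]
```

View pics/t2.png

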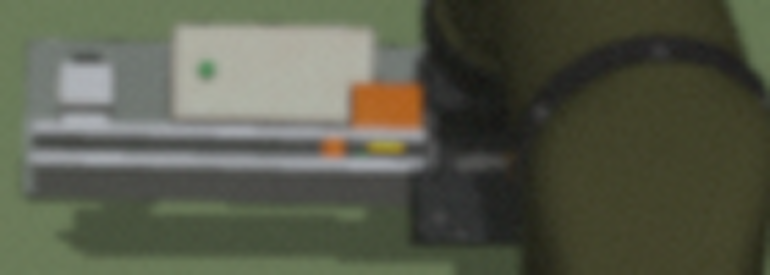

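```bash
python3 -m creep '[[0,0.045,-0.028,-0.02,-2],[0,0.09,-0.056,-0.02,-4],[0,0.135,-0.084,-0.02,-7],[0,0.18,-0.112,-0.01,-10],[0,0.215,-0.136,0,-11.2],[0,0.23,-0.145,0.01,-11.2],[0,0.23,-0.145,0.01,-11.2],[0,0.23,-0.145,0.01,-11.2]]' 
python3 - <<'E'
from h import *
s=telemetry.get_state();p=imaging.snapshot("wrist");cv2.imwrite("pics/w4.png",p["image"][100:300,150:400]);p=wpose(p,s)
im=p["image"].astype(int);b,g,rr=im[...,0],im[...,1],im[...,2]
print(s["tool_pos"],Ro.from_quat(s["eef_rot"]).as_matrix().round(4).tolist())
red=((rr>190)&(g<70)&(b<70)).astype(np.uint8)
n,l,st,c=cv2.connectedComponentsWithStats(red)
for k in range(1,n):
    if st[k][4]>60: print(st[k],c[k],onz(p,c[k],.164).round(4))
E
```

```text
clock: 5.32
tool_pos: [0.4887, 0.202, 0.209]
eef_rot: [0.641, 0.768, 0.0, 0.001]
contact_force: [0.1, 0.7, 0.1]
opening: 1.001
[0.48874595 0.20200887 0.20904539] [[-0.1785, 0.9839, 0.0015], [0.9839, 0.1785, -0.001], [-0.0012, 0.0013, -1.0]]
[382   0  16  12 146] [389.00684932   4.4109589 ] [0.5476 0.3506 0.164 ]
[445   0  17  18 236] [453.33898305   7.77542373] [0.588  0.3561 0.164 ]
[406  33  16  17 205] [413.78536585  40.73658537] [0.5697 0.3339 0.164 ]
[437  35  16  17 209] [444.46411483  43.12440191] [0.5898 0.3361 0.164 ]
[200 139  16  16 190] [207.25789474 146.31052632] [0.4473 0.2429 0.164 ]
[105 142  17  16 211] [112.82464455 150.17061611] [0.3812 0.2282 0.164 ]
[ 85 154  17  16 210] [ 92.96190476 161.7       ] [0.3674 0.2173 0.164 ]
[201 163  16  15 177] [208.35028249 170.1299435 ] [0.4503 0.226  0.164 ]
[ 65 165  17  16 201] [ 73.56716418 172.95024876] [0.3537 0.2064 0.164 ]
[245 173  15  29 390] [251.62307692 186.38974359] [0.4836 0.2195 0.164 ]
[ 47 176  16  16 179] [ 55.0726257  183.69273743] [0.3403 0.1958 0.164 ]
[ 62 214  30  14 236] [ 78.76694915 222.52118644] [0.3577 0.1677 0.164 ]
```

View pics/w4.png

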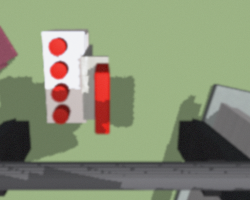

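```bash
python3 -m creep '[[0,0.004,-0.002,0.015,0],[0,0.004,-0.002,0.04,0],[0,0.004,-0.002,0.065,0],[0,0.004,-0.002,0.078,0],[0,0.004,-0.002,0.0825,0],[0,0.004,-0.002,0.0825,0]]' 40
python3 -m creep '[[150,0,0,0,0],[255,0,0,0,0],[255,0,0,0,0],[255,0,0,0,0],[255,0,0,0,0],[255,0,0,0,0],[255,0,0,0,0]]' 40
```

```text
clock: 6.12
tool_pos: [0.4852, 0.2071, 0.1265]
eef_rot: [0.64, 0.768, 0.0, 0.0]
contact_force: [-0.5, 0.4, 0.6]
opening: 0.998
clock: 7.0
tool_pos: [0.4846, 0.2074, 0.1262]
eef_rot: [0.64, 0.769, 0.0, -0.0]
contact_force: [-0.7, 0.1, -0.4]
opening: 0.226
```

```bash
python3 -m creep '[[255,0,0,0,0],[255,0,0,0,0],[255,0,0,0,0]]' 40
```

```text
clock: 7.38
tool_pos: [0.4849, 0.2075, 0.1261]
eef_rot: [0.64, 0.769, 0.0, 0.0]
contact_force: [0.1, 0.3, -1.4]
opening: 0.134
```

```bash
python3 -m creep '[[255,0,0,-0.01,0],[255,0,0,-0.03,0],[255,0,0,-0.06,0],[255,0,0,-0.085,0],[255,0,0,-0.105,0],[255,0,0,-0.11,0],[255,0,0,-0.11,0],[255,0,0,-0.11,0]]'
python3 - <<'E'
from h import *
s=telemetry.get_state();print(s["tool_pos"],Ro.from_quat(s["eef_rot"]).as_matrix().round(4).tolist(),s["contact_force"],s["moment"])
p=imaging.snapshot("wrist");cv2.imwrite("pics/w5.png",p["image"])
p=imaging.snapshot("scene");cv2.imwrite("pics/s5.png",cv2.resize(p["image"][100:270,90:330],None,fx=3.3,fy=3.3))
E
```

```text
clock: 8.38
tool_pos: [0.4839, 0.2071, 0.2353]
eef_rot: [0.64, 0.769, -0.001, -0.0]
contact_force: [-0.1, 0.6, -4.3]
opening: 0.136
[0.48392224 0.20710641 0.235343  ] [[-0.1815, 0.9834, -0.0019], [0.9834, 0.1815, -0.0009], [-0.0005, -0.002, -1.0]] [-0.07443874  0.57992149 -4.32620013] [-0.00201932 -0.06618092  0.00014402]
```

View pics/w5.png

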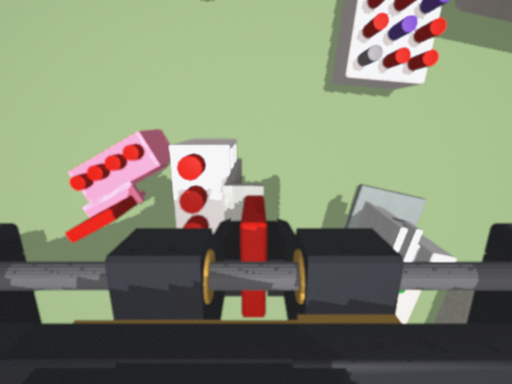

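View pics/s5.png

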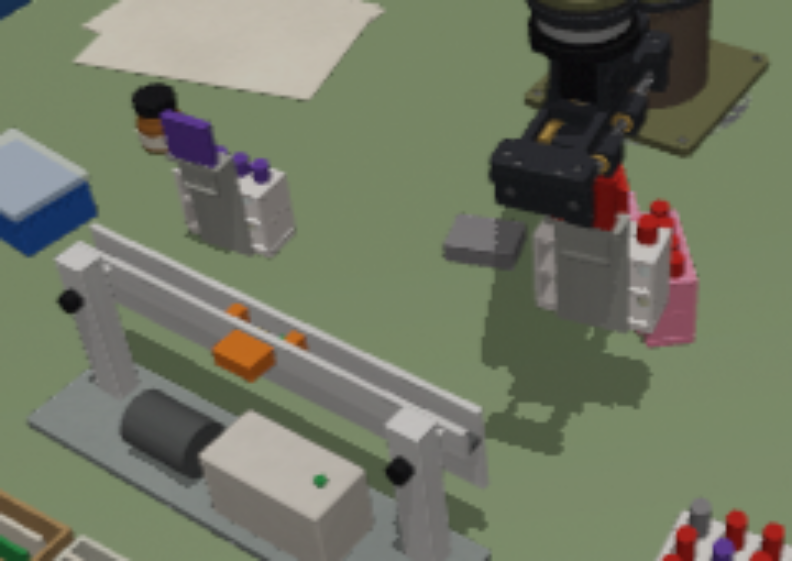

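```bash
python3 -m creep '[[255,-0.025,0.008,0,2],[255,-0.065,0.022,0,4],[255,-0.11,0.037,0,7],[255,-0.15,0.05,0,10],[255,-0.19,0.063,0,12],[255,-0.215,0.072,0,12.7],[255,-0.222,0.074,0,12.7],[255,-0.222,0.074,0,12.7],[255,-0.222,0.074,0,12.7]]'
python3 - <<'E'
from h import *
s=telemetry.get_state();print(s["tool_pos"],Ro.from_quat(s["eef_rot"]).as_matrix().round(4).tolist(),s["contact_force"],s["moment"])
p=imaging.snapshot("wrist");cv2.imwrite("pics/w6.png",p["image"])
p=imaging.snapshot("scene");cv2.imwrite("pics/s6.png",cv2.resize(p["image"][120:270,90:290],None,fx=4,fy=4))
E
```

```text
clock: 9.6
tool_pos: [0.5969, 0.0046, 0.2359]
eef_rot: [0.72, 0.694, 0.0, -0.001]
contact_force: [0.3, 0.1, -2.9]
opening: 0.133
[0.59694333 0.00455268 0.2359374 ] [[0.0367, 0.9993, -0.0012], [0.9993, -0.0367, 0.0014], [0.0014, -0.0013, -1.0]] [ 0.27431147  0.073887   -2.91871398] [ 0.05738402 -0.05934929 -0.02560778]
```

View pics/w6.png

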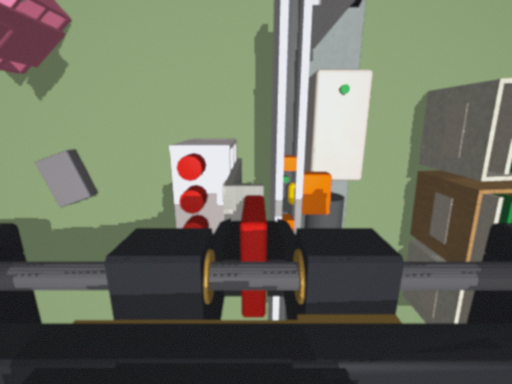

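View pics/s6.png

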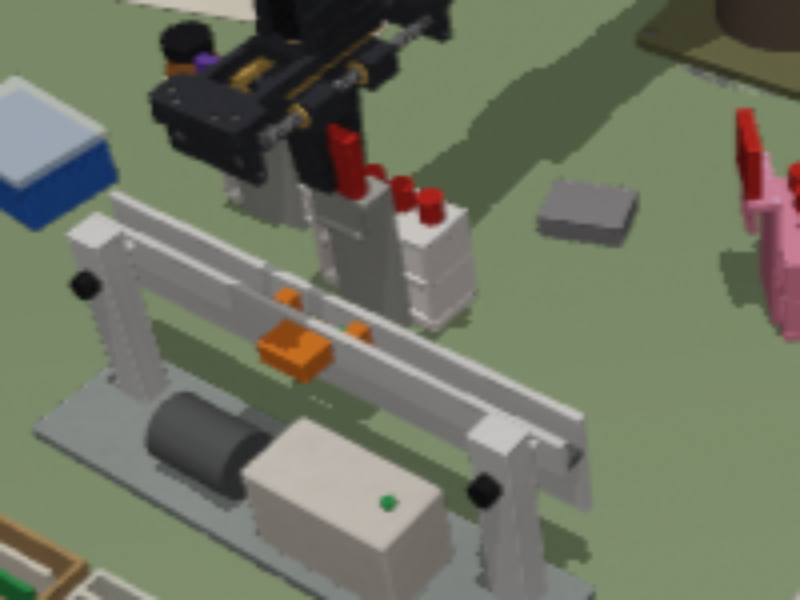

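```bash
python3 - <<'E'
from h import *
s=telemetry.get_state();p=wpose(imaging.snapshot("wrist"),s)
G=cv2.cvtColor(p["image"],cv2.COLOR_BGR2GRAY).astype(float)
for v in(40,90,140): print(v,G[v,268:312].astype(int).tolist())
for z in(.139,.154,.169):
  A=[];B=[]
  for v in range(20,146,3):
    row=G[v]; pk=None
    for u in range(268,290):
        if row[u]<168<=row[u+1]: pk=u+(168-row[u])/(row[u+1]-row[u]);break
    if pk is None: continue
    for u in range(int(pk)+3,300):
        if row[u]>=172>row[u+1]:
            A.append(onz(p,(pk,v),z)[:2]);B.append(onz(p,(u+(row[u]-172)/(row[u]-row[u+1]),v),z)[:2]);break
  A=np.array(A);B=np.array(B);M=(A+B)/2
  k=np.polyfit(M[:,1],M[:,0],1);print(z,len(M),k,np.mean(np.linalg.norm(B-A,axis=1)),np.std(M[:,0]-np.polyval(k,M[:,1])))
for t,z in dict(station=.13,keeper=.1385,lip=.154).items():
    print(t,[(np.round(d["location"],1),round(d["score"],2), np.round(onz(p,d["location"][::-1],z),4)) for d in imaging.place_of(p,t)[:2]])
print(telemetry.get_state()["tool_pos"],telemetry.get_state()["contact_force"])
E
```

```text
40 [102, 102, 105, 102, 101, 101, 97, 96, 95, 101, 150, 215, 232, 235, 235, 234, 234, 233, 219, 169, 126, 113, 112, 115, 115, 114, 114, 114, 107, 90, 83, 87, 101, 148, 211, 232, 235, 235, 235, 235, 231, 206, 148, 108]
90 [105, 106, 103, 100, 101, 98, 97, 94, 111, 161, 220, 234, 236, 236, 236, 236, 230, 194, 143, 118, 115, 116, 118, 118, 112, 94, 78, 73, 81, 91, 109, 160, 219, 234, 236, 236, 236, 236, 228, 182, 118, 92, 90, 90]
140 [105, 104, 101, 98, 97, 97, 98, 124, 178, 224, 235, 236, 236, 236, 231, 207, 157, 119, 111, 110, 109, 112, 110, 105, 87, 78, 81, 93, 120, 176, 223, 235, 236, 236, 236, 231, 199, 140, 99, 90, 91, 93, 94, 112]
0.139 42 [0.04065284 0.61992724] 0.00710966690282296 4.000498489689135e-05
0.154 42 [0.04065284 0.61846799] 0.006671043025235153 3.75369168652662e-05
0.169 42 [0.04065284 0.61700875] 0.006232419147647374 3.506884883365922e-05
station [(array([191.2, 285. ]), 0.64, array([0.6273, 0.0009, 0.13  ])), (array([193.4, 292. ]), 0.54, array([ 0.6342, -0.0017,  0.13  ]))]
keeper [(array([193.8, 292. ]), 0.59, array([6.330e-01, 4.000e-04, 1.385e-01]))]
lip [(array([197.8, 279.5]), 0.87, array([0.6197, 0.0015, 0.154 ]))]
[0.59758019 0.00305282 0.23631989] [-0.20530311 -0.26645286 -3.31965635]
```

```bash
python3 -m creep '[[255,0,0.006,0,0.2],[255,0,0.016,0,0.2],[255,0,0.025,0,0.2],[255,0,0.03,0,0.2],[255,0,0.03,0,0.2],[255,0,0.03,0,0.2]]'
python3 - <<'E'
from h import *
s=telemetry.get_state();print(s["tool_pos"],Ro.from_quat(s["eef_rot"]).as_matrix().round(4).tolist(),s["contact_force"],s["moment"])
p=imaging.snapshot("wrist");cv2.imwrite("pics/w7.png",cv2.resize(p["image"][120:260,170:340],None,fx=4,fy=4,interpolation=cv2.INTER_CUBIC))
p=imaging.snapshot("scene");cv2.imwrite("pics/s7.png",cv2.resize(p["image"][120:270,90:290],None,fx=4,fy=4))
E
```

```text
clock: 10.65
tool_pos: [0.6274, 0.0013, 0.2361]
eef_rot: [0.722, 0.692, -0.0, -0.0]
contact_force: [-0.3, -0.2, -4.3]
opening: 0.133
[0.62738565 0.00131714 0.23610177] [[0.0428, 0.9991, -0.0005], [0.9991, -0.0428, 0.0001], [0.0001, -0.0005, -1.0]] [-0.25788784 -0.16843432 -4.25400939] [-0.07449952 -0.03278745  0.04221745]
```

View pics/w7.png

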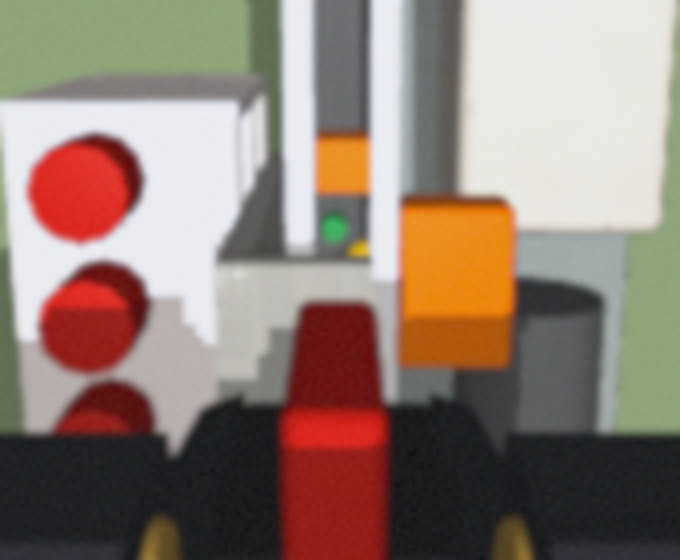

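View pics/s7.png

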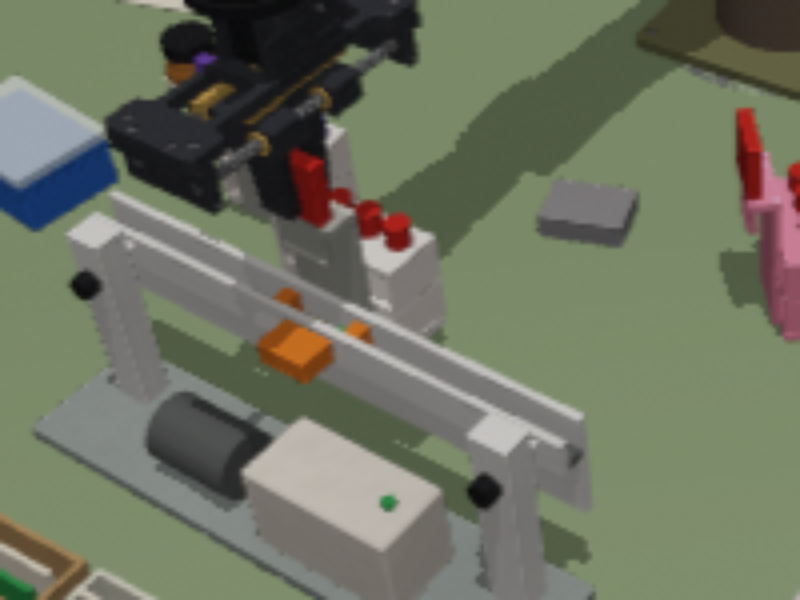

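```bash
python3 -m creep '[[255,0,0,0.006,0],[255,0,0,0.012,0],[255,0,0,0.015,0],[255,0,0,0.015,0]]'; python3 -m creep '[[255,0,0,0.003,0],[255,0,0,0.005,0],[255,0,0,0.005,0]]'
```

```text
clock: 11.25
tool_pos: [0.6274, 0.0013, 0.2208]
eef_rot: [0.722, 0.692, -0.0, -0.0]
contact_force: [-0.2, 0.6, -3.2]
opening: 0.136
clock: 11.62
tool_pos: [0.6275, 0.0014, 0.216]
eef_rot: [0.722, 0.692, -0.0, -0.0]
contact_force: [-0.4, 0.4, -3.5]
opening: 0.133
```

```bash
python3 -m creep '[[255,0,0,0.002,0],[255,0,0,0.004,0],[255,0,0,0.005,0],[255,0,0,0.005,0]]'
```

```text
clock: 12.12
tool_pos: [0.6276, 0.0013, 0.2111]
eef_rot: [0.722, 0.692, -0.0, -0.0]
contact_force: [-0.5, -0.3, -4.2]
opening: 0.131
```

```bash
python3 -m creep '[[255,0,0,0.002,0],[255,0,0,0.004,0],[255,0,0,0.004,0]]'
```

```text
clock: 12.5
tool_pos: [0.6275, 0.0013, 0.2069]
eef_rot: [0.722, 0.692, -0.0, -0.0]
contact_force: [-0.5, -0.4, -3.7]
opening: 0.129
```

```bash
python3 -m creep '[[255,0,0,0.002,0],[255,0,0,0.004,0],[255,0,0,0.004,0]]'
```

```text
clock: 12.88
tool_pos: [0.6275, 0.0013, 0.203]
eef_rot: [0.722, 0.692, -0.0, -0.0]
contact_force: [-0.9, -0.4, -3.2]
opening: 0.131
```

```bash
python3 -m creep '[[255,0,0,0.002,0],[255,0,0,0.004,0],[255,0,0,0.004,0]]'
```

```text
clock: 13.25
tool_pos: [0.6275, 0.0013, 0.199]
eef_rot: [0.722, 0.692, -0.0, -0.0]
contact_force: [0.1, -0.2, -2.8]
opening: 0.134
```

```bash
python3 - <<'E'
from h import *
p=imaging.snapshot("wrist");cv2.imwrite("pics/w8.png",cv2.resize(p["image"][120:260,170:340],None,fx=4,fy=4,interpolation=cv2.INTER_CUBIC))
p=imaging.snapshot("scene");cv2.imwrite("pics/s8.png",cv2.resize(p["image"][140:240,110:230],None,fx=6,fy=6,interpolation=cv2.INTER_CUBIC))
E
```

```text
(no output)
```

View pics/w8.png

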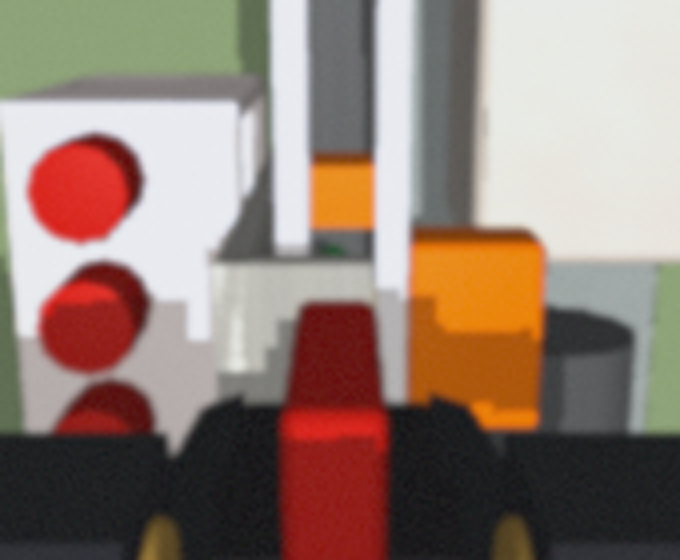

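View pics/s8.png

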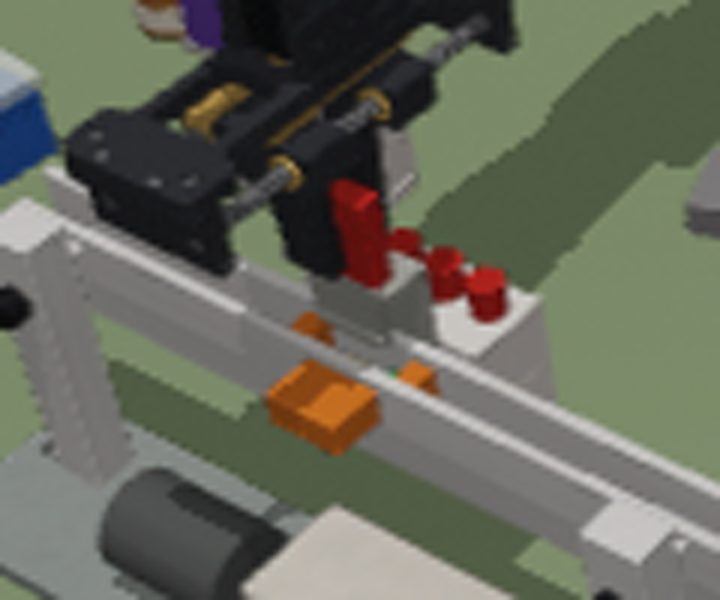

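The tongue sits between the lip and the far wall, and between the cheeks. I'll keep lowering and feel for contact.

```bash
python3 -m creep '[[255,0,0,0.002,0],[255,0,0,0.003,0],[255,0,0,0.003,0]]'
```

```text
clock: 13.72
tool_pos: [0.6276, 0.0013, 0.1961]
eef_rot: [0.722, 0.692, -0.0, -0.0]
contact_force: [0.0, -0.1, -3.2]
opening: 0.133
```

```bash
python3 -m creep '[[255,0,0,0.002,0],[255,0,0,0.003,0],[255,0,0,0.003,0]]'
```

```text
clock: 14.1
tool_pos: [0.6276, 0.0013, 0.1931]
eef_rot: [0.722, 0.692, -0.0, -0.0]
contact_force: [0.3, -1.0, -3.3]
opening: 0.131
```

```bash
python3 -m creep '[[255,0,0,0.002,0],[255,0,0,0.003,0],[255,0,0,0.003,0]]'
```

```text
clock: 14.48
tool_pos: [0.6276, 0.0013, 0.1901]
eef_rot: [0.722, 0.692, -0.0, -0.0]
contact_force: [0.7, 0.4, -4.2]
opening: 0.134
```

Foot is at about 0.144, still free.

```bash
python3 -m creep '[[255,0,0,0.001,0],[255,0,0,0.002,0],[255,0,0,0.003,0],[255,0,0,0.003,0]]'
```

```text
clock: 14.98
tool_pos: [0.6276, 0.0013, 0.1871]
eef_rot: [0.722, 0.692, -0.0, -0.0]
contact_force: [0.8, -0.2, -4.0]
opening: 0.13
```

```bash
python3 -m creep '[[255,0,0,0.001,0],[255,0,0,0.002,0],[255,0,0,0.002,0]]'
```

```text
clock: 15.35
tool_pos: [0.6276, 0.0013, 0.1851]
eef_rot: [0.722, 0.692, -0.0, -0.0]
contact_force: [-0.0, 0.0, -4.1]
opening: 0.133
```

```bash
python3 -m creep '[[255,0,0,0.001,0],[255,0,0,0.002,0],[255,0,0,0.002,0]]'
```

```text
clock: 15.72
tool_pos: [0.6269, 0.0014, 0.1831]
eef_rot: [0.722, 0.692, -0.001, -0.001]
contact_force: [-1.9, 0.5, -1.5]
opening: 0.125
```

```bash
python3 -m creep '[[255,0,0,0.001,0],[255,0,0,0.0015,0],[255,0,0,0.0015,0]]'
```

```text
clock: 16.1
tool_pos: [0.6269, 0.0013, 0.1815]
eef_rot: [0.722, 0.692, -0.001, -0.001]
contact_force: [-4.0, 0.5, -0.5]
opening: 0.127
```

```bash
python3 -m creep '[[255,0,0,0.001,0],[255,0,0,0.0015,0],[255,0,0,0.0015,0]]'
```

```text
clock: 16.48
tool_pos: [0.6271, 0.0013, 0.1798]
eef_rot: [0.722, 0.692, -0.0, -0.001]
contact_force: [-5.6, 0.2, -1.0]
opening: 0.132
```

```bash
python3 -m creep '[[255,0,-0.0005,0.001,0],[255,0,-0.0005,0.0015,0],[255,0,-0.0005,0.0015,0]]'
```

```text
clock: 16.85
tool_pos: [0.6269, 0.0014, 0.1784]
eef_rot: [0.722, 0.692, -0.0, -0.0]
contact_force: [-4.6, 0.4, -2.8]
opening: 0.133
```

```bash
python3 -m creep '[[255,0,0,0.001,0],[255,0,0,0.0015,0],[255,0,0,0.0015,0]]'
```

```text
clock: 17.23
tool_pos: [0.6269, 0.0014, 0.1769]
eef_rot: [0.722, 0.692, -0.0, -0.0]
contact_force: [-4.9, 0.2, -2.7]
opening: 0.131
```

```bash
python3 -m creep '[[255,0,0,0.001,0],[255,0,0,0.0015,0],[255,0,0,0.0015,0]]'
```

```text
clock: 17.6
tool_pos: [0.6269, 0.0014, 0.1754]
eef_rot: [0.722, 0.692, -0.0, -0.0]
contact_force: [-4.3, 1.0, -4.0]
opening: 0.132
```

```bash
python3 -m creep '[[255,0,0,0.001,0],[255,0,0,0.001,0]]'
```

```text
clock: 17.85
tool_pos: [0.6269, 0.0014, 0.1744]
eef_rot: [0.722, 0.692, -0.0, -0.0]
contact_force: [-5.3, -0.4, -4.3]
opening: 0.134
```

```bash
python3 -m creep '[[255,0,0,0.001,0],[255,0,0,0.001,0]]'
```

```text
clock: 18.1
tool_pos: [0.6269, 0.0013, 0.1734]
eef_rot: [0.722, 0.692, -0.0, -0.0]
contact_force: [-5.3, 0.5, -4.5]
opening: 0.131
```

```bash
python3 -m creep '[[255,0,0,0.001,0],[255,0,0,0.001,0]]'
```

```text
clock: 18.35
tool_pos: [0.6271, 0.0014, 0.1731]
eef_rot: [0.722, 0.692, 0.0, -0.0]
contact_force: [-5.9, 0.5, -1.6]
opening: 0.133
```

```bash
python3 -m creep '[[255,0,0,0.0005,0],[255,0,0,0.0008,0],[255,0,0,0.0008,0]]'
```

```text
clock: 18.73
tool_pos: [0.6272, 0.0014, 0.173]
eef_rot: [0.722, 0.692, 0.0, 0.0]
contact_force: [-7.5, 0.0, 3.9]
opening: 0.133
```

```bash
python3 -m creep '[[255,0,0,0.0004,0],[255,0,0,0.0004,0],[255,0,0,0.0004,0],[255,0,0,0.0004,0],[255,0,0,0.0004,0],[255,0,0,0.0004,0]]'
python3 - <<'E'
from h import *
s=telemetry.get_state();print(s["tool_pos"],s["contact_force"],s["moment"])
p=imaging.snapshot("wrist");cv2.imwrite("pics/w9.png",cv2.resize(p["image"][120:260,170:340],None,fx=4,fy=4,interpolation=cv2.INTER_CUBIC))
p=imaging.snapshot("scene");cv2.imwrite("pics/s9.png",cv2.resize(p["image"][140:240,110:230],None,fx=6,fy=6,interpolation=cv2.INTER_CUBIC))
E
```

```text
clock: 19.48
tool_pos: [0.6272, 0.0014, 0.173]
eef_rot: [0.722, 0.692, 0.0, 0.0]
contact_force: [-7.3, 0.8, 5.7]
opening: 0.133
[0.62721475 0.00135202 0.17300082] [-7.31156185  0.76363161  5.65981043] [ 1.84288890e-03  1.89951473e+00 -2.89413803e-02]
```

View pics/w9.png

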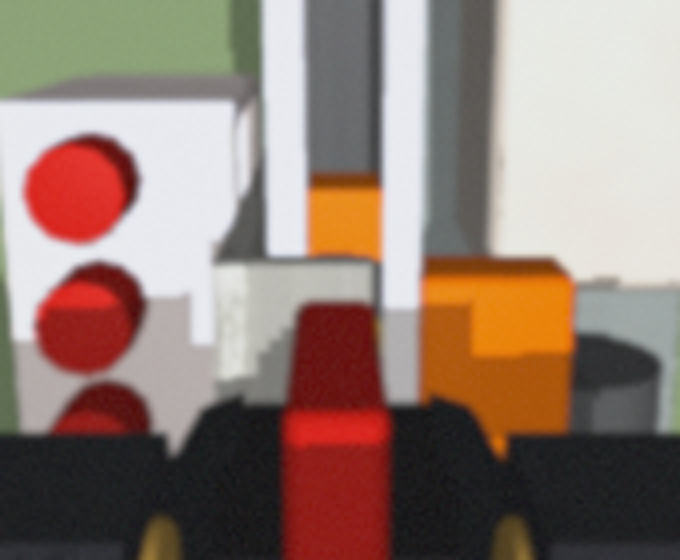

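View pics/s9.png

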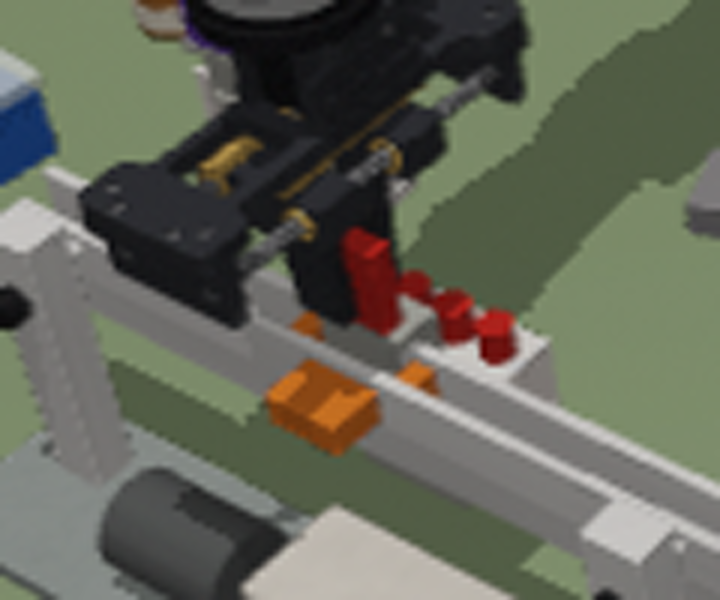

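```bash
python3 -m creep '[[255,0,-0.0005,-0.0004,0],[255,0,-0.0005,-0.0004,0]]'; python3 -m creep '[[200,0,0,0,0],[160,0,0,0,0],[130,0,0,0,0],[130,0,0,0,0],[130,0,0,0,0]]' 
python3 - <<'E'
from h import *
p=imaging.snapshot("wrist");cv2.imwrite("pics/w10.png",cv2.resize(p["image"][120:320,130:380],None,fx=3,fy=3,interpolation=cv2.INTER_CUBIC))
E
```

```text
clock: 19.82
tool_pos: [0.627, 0.0014, 0.173]
eef_rot: [0.722, 0.692, 0.001, 0.0]
contact_force: [-5.8, 0.5, 2.8]
opening: 0.127
clock: 20.45
tool_pos: [0.6271, 0.0014, 0.1721]
eef_rot: [0.722, 0.692, 0.0, 0.0]
contact_force: [0.3, -0.2, -0.1]
opening: 0.488
```

View pics/w10.png

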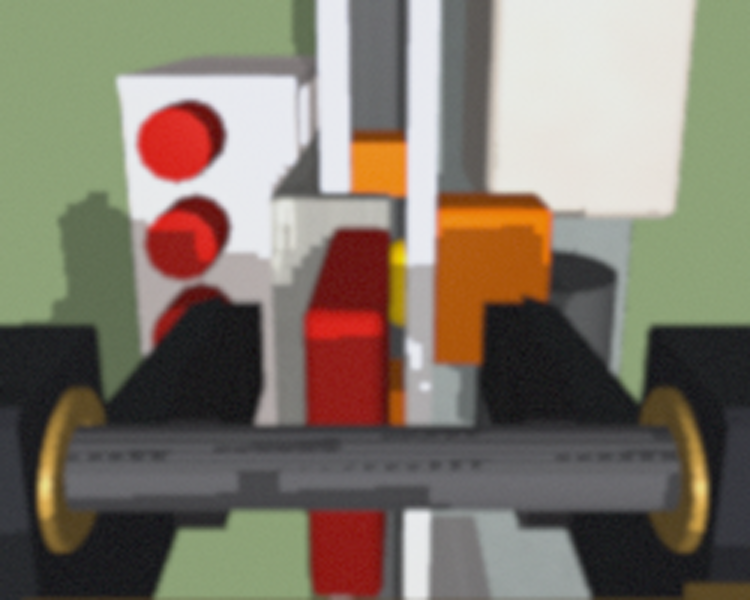

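```bash
python3 -m creep '[[100,0,0,0,0],[80,0,0,0,0],[80,0,0,-0.01,0],[80,0,0,-0.03,0],[80,0,0,-0.06,0],[80,0,0,-0.09,0],[80,0,0,-0.1,0],[80,0,0,-0.1,0]]' 
python3 - <<'E'
from h import *
s=telemetry.get_state();p=imaging.snapshot("wrist");cv2.imwrite("pics/w11.png",p["image"]);p=wpose(p,s);print(s["tool_pos"])
q=imaging.snapshot("scene");cv2.imwrite("pics/s11.png",cv2.resize(q["image"][130:240,100:240],None,fx=5,fy=5,interpolation=cv2.INTER_CUBIC))
for t in("red_grip","red_hook","red_tray"):
    for n,pp,c in(("w",p,None),("s",q,None)):
        print(t,n,[(np.round(d["location"],1),round(d["score"],2),onz(pp,d["location"][::-1],{"red_grip":.188,"red_hook":.127,"red_tray":.047}[t]).round(4)) for d in imaging.place_of(pp,t)[:3]])
E
```

```text
clock: 21.5
tool_pos: [0.6268, 0.0014, 0.2723]
eef_rot: [0.722, 0.692, 0.0, 0.0]
contact_force: [-0.1, 0.2, -0.7]
opening: 0.685
[0.62681535 0.00135739 0.2723237 ]
red_grip w [(array([194.7, 249.8]), 0.67, array([0.6229, 0.002 , 0.188 ]))]
red_grip s [(array([221.7, 413. ]), 0.96, array([0.4483, 0.5653, 0.188 ])), (array([186.2, 165.6]), 0.88, array([ 0.6329, -0.    ,  0.188 ])), (array([156.2, 275.8]), 0.78, array([0.3918, 0.1786, 0.188 ]))]
red_hook w [(array([52.6,  6.1]), 0.91, array([0.386 , 0.1422, 0.127 ]))]
red_hook s [(array([202. , 171.9]), 0.76, array([0.6245, 0.0009, 0.127 ])), (array([176.4, 277.8]), 0.71, array([0.3992, 0.1893, 0.127 ])), (array([237.2, 411.1]), 0.56, array([0.4363, 0.5703, 0.127 ]))]
red_tray w [(array([39.8, 31.3]), 0.74, array([0.3549, 0.1756, 0.047 ]))]
red_tray s [(array([264.7, 417.2]), 0.73, array([0.4386, 0.6031, 0.047 ])), (array([214.3, 178.7]), 0.63, array([ 0.5947, -0.0157,  0.047 ]))]
```

View pics/w11.png

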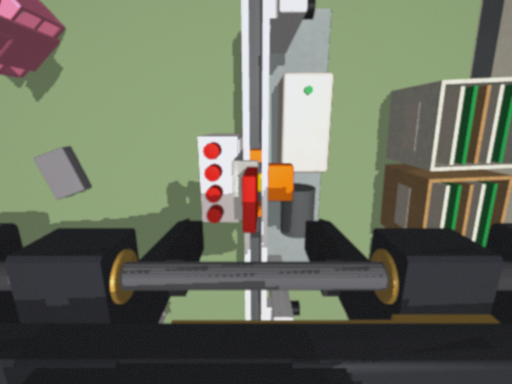

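View pics/s11.png

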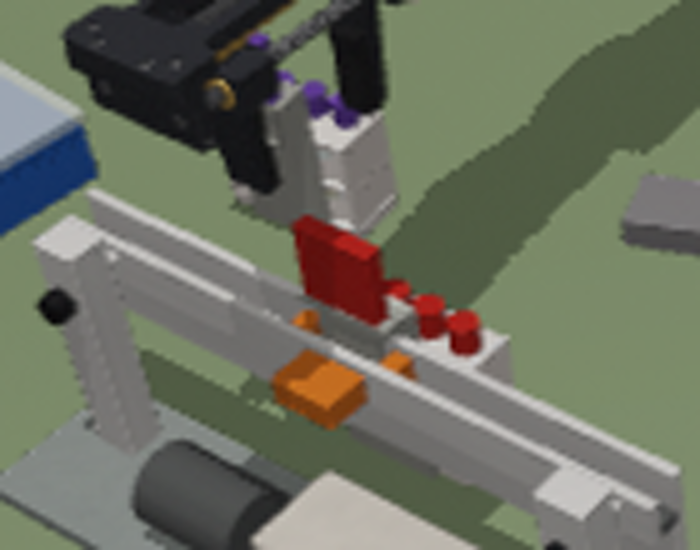

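```bash
python3 - <<'E'
from h import *
s=telemetry.get_state();p=imaging.snapshot("wrist");p=wpose(p,s);q=imaging.snapshot("scene")
im=p["image"].astype(int)
for v in range(176,216,4): 
    m=(im[v,:,2]>110)&(im[v,:,1]<60)&(im[v,:,0]<60); u=np.nonzero(m[235:265])[0]+235
    print(v,u.min() if len(u) else None,u.max() if len(u) else None,im[v,244:260,2].tolist())
cv2.imwrite("pics/w12.png",cv2.resize(p["image"][140:240,190:300],None,fx=6,fy=6,interpolation=cv2.INTER_CUBIC))
cv2.imwrite("pics/s12.png",cv2.resize(q["image"][165:215,150:200],None,fx=11,fy=11,interpolation=cv2.INTER_CUBIC))
import pickle;pickle.dump((p,q),open("f.pkl","wb"));print(s["clock"])
E
```

```text
176 244 257 [158, 168, 170, 169, 167, 168, 169, 170, 169, 169, 169, 155, 131, 114, 147, 201]
180 243 257 [216, 223, 223, 224, 225, 226, 226, 228, 228, 228, 225, 213, 178, 140, 154, 206]
184 243 257 [215, 223, 224, 224, 225, 225, 227, 226, 227, 227, 224, 212, 177, 140, 154, 207]
188 243 257 [213, 222, 223, 224, 225, 225, 226, 226, 227, 227, 224, 212, 176, 140, 153, 206]
192 243 257 [212, 221, 222, 223, 224, 223, 225, 225, 225, 227, 223, 211, 177, 135, 109, 114]
196 243 257 [210, 221, 222, 223, 223, 223, 224, 225, 225, 226, 222, 210, 178, 134, 100, 78]
200 244 257 [208, 221, 222, 223, 223, 224, 224, 225, 225, 224, 221, 206, 172, 131, 92, 79]
204 244 256 [145, 150, 153, 155, 154, 153, 157, 155, 154, 155, 150, 142, 124, 101, 96, 104]
208 244 258 [142, 150, 153, 153, 152, 152, 154, 154, 153, 152, 151, 141, 122, 108, 126, 160]
212 244 257 [142, 150, 152, 150, 153, 154, 150, 155, 151, 153, 150, 140, 123, 113, 154, 213]
21.9
```

View pics/w12.png

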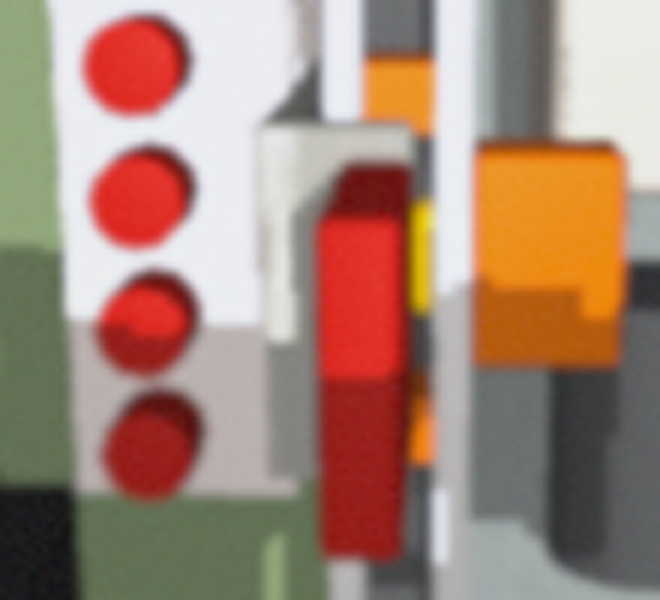

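View pics/s12.png

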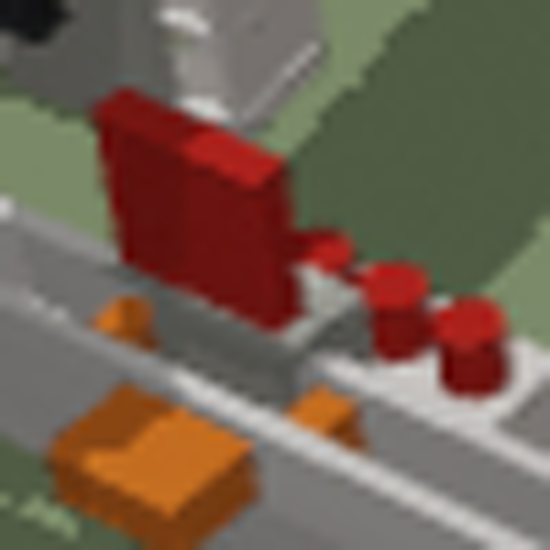

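```bash
python3 - <<'E'
from h import *
import pickle;p,q=pickle.load(open("f.pkl","rb"))
W={"+y":(257.2,175.6),"-y":(256.5,232.5)};S={"+y":(173.9,181.5),"-y":(158.5,174.9)}
P={}
for k in W: P[k],e=tri([ray(p,W[k]),ray(q,S[k])]);print(k,P[k].round(4),np.round(e,4))
c=(P["+y"]+P["-y"])/2;d=P["+y"]-P["-y"];print("mid",c.round(4),"len",np.linalg.norm(d).round(4),"yaw",np.degrees(np.arctan2(-d[0],d[1])))
# plate thickness center on plane z=.211
for z in(.205,.211,.217):
  a=onz(p,(243,204),z);b=onz(p,(257,204),z);print(z,((a+b)/2).round(4),np.linalg.norm(a-b))
E
```

```text
+y [0.6286 0.0256 0.2114] [0.0015 0.0015]
-y [ 0.6267 -0.0241  0.2104] [0.0006 0.0006]
mid [0.6277 0.0007 0.2109] len 0.0498 yaw -2.1839051719408835
0.205 [ 0.6226 -0.001   0.205 ] 0.011751788677533938
0.211 [0.6228 0.0009 0.211 ] 0.011419449803800209
0.217 [0.6229 0.0029 0.217 ] 0.011087110930066703
```

```bash
python3 -m creep '[[80,0,0,-0.03,0],[80,0,0,-0.05,0],[80,0,0,-0.05,0]]'; python3 - <<'E'
from h import *
p=imaging.snapshot("top");q=imaging.snapshot("scene")
for n,x in(("top",p),("scene",q)): print(n,[(np.round(d["location"],1),round(d["score"],2)) for d in imaging.place_of(x,"violet_grip")[:2]],[(np.round(d["location"],1),round(d["score"],2)) for d in imaging.place_of(x,"red_grip")[:4]])
print(r.finish_job())
E
```

```text
clock: 22.38
tool_pos: [0.6276, 0.0013, 0.3233]
eef_rot: [0.722, 0.692, 0.001, 0.001]
contact_force: [-0.0, 0.8, -0.0]
opening: 0.685
top [(array([191.6, 395. ]), 0.85)] [(array([140.9, 321.7]), 0.91), (array([233.7, 272.4]), 0.69), (array([221.2, 137.2]), 0.67), (array([139.5, 323.4]), 0.52)]
scene [(array([201.4, 168.8]), 0.69), (array([213. , 182.4]), 0.66)] [(array([156.2, 272.9]), 0.81), (array([185.3, 167.7]), 0.77), (array([222. , 415.6]), 0.7)]
the job is handed in; nothing more can be done
None
```

I hung the red-capped carrier (the white tray, not the two pink look-alikes) on the rail at the orange station and handed the job in at about 22.5 s. No verdict was reported.

**Hanging it:** I lifted the hook over the lip and lowered it in steps of a few millimetres. The keeper was felt at a foot height of about 137 mm. The floor came at about 127 mm, so the rail sits roughly 3 mm low. I held it down there for about 0.75 s, still gripped, with roughly 9 N down and 7 N sideways. Then I let go and backed off upward.

**Last checks on the red carrier:**
- **Height:** the grip top measured 0.211 m, as expected when fully home. This is indirect, because the pin itself can't be read.
- **Squareness:** its yaw was -2.2°, against about -2.35° for the rail.
- **Lean:** after release the carrier leaned back by about 0.04 rad, which is within the 0.12 limit.

**Gripper:** it read no contact force, about 0.11 m above the carrier.

**Violet carrier:** the top view shows it at its starting pixel. The scene-view network disagreed: it gave two lower-scoring points (0.66 to 0.69) at the station instead. I took these for false reports, since the arm never went near the violet carrier and the gripper partly hid it in that view.

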